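# Let the tube basket down into the dry bath on the ratchet hoist

### The arm

A 6-joint arm with a two-finger parallel gripper is mounted at the origin on the work surface. World frame = base frame: x ahead of the robot, y to its left, z up, the work surface at z = 0. Lengths are in mm, angles in rad, forces in N, time in s.
With the tool pointing down it reaches from about 350 to 775 mm from the base axis. Payload 5.5 kg.
Tool frame: the origin (TCP) lies at the very end of the fingers, on their centre line; the grasp point (between the pads) lies 19 mm behind it (robot.grip_point_offset is the distance from the TCP to the grasp point, in mm); z points along the fingers, y is the line along which they close (so a half turn about z gives the same grasp; the last joint's range is limited). The gripper opens to 85 mm and grips with 20 to 120 N. Pads are 22 mm wide; open, the fingers measure 114 mm over their backs; the gripper's body (76 mm by 85 mm) begins 54 mm behind the grasp point. The pads swing forward as they close: fully open they stand 13 mm farther back than shut.
Start: joints at [-1.25, 0.313, 0.046, 1.304, 0, 1.431], TCP at [255.686, -515.073, 203.123] pointing down, gripper open.
Joint ranges: [-2.76, 2.76], [-0.86, 1.69], [-1.03, 1.26], [-2.2, 2.34], [-1.47, 1.5], [-3.14, 3.14]. Speed limits (rad/s): [2.57, 2.57, 3.14, 3.14, 3.14, 3.14].

### API

Orientations are given as a rotation vector (axis times angle).
In Python, from station import robot gives the robot as it stands. Calls block until the motion is done:
- robot.move_to(position, orientation): joint-space move of the TCP to a pose.
- robot.movel(position, attitude=None, feed=150, threshold=None): straight line of the TCP; attitude=None keeps the orientation; feed is the mean speed in mm/s. With threshold (N) it stops when the force on the tool has changed by that much, and returns True; else False.
- robot.move_joints(angles): joint-space move.
- robot.command_gripper(opening, grip_force=None): finger opening in mm; grip_force is the grip in N (None keeps the last); returns when the fingers have stopped.
- robot.sleep(seconds).
- robot.inverse_kinematics(position, orientation): joint angles nearest the present ones, or None.
- robot.get_obs(): the state.
- robot.get_image(name): name is "scene" or "top" or "wrist"; returns the picture (384x512x3 uint8, red, green, blue); there is no depth.
- robot.get_calibration(name): a dict with "fx", "fy", "cx", "cy" (pixels), "dist" ([k1, k2, p1, p2, k3] as OpenCV has them; the pictures are not rectified), "rvec" (rotation vector, rad) and "tvec" (3), from world to camera coordinates, as OpenCV has them; the wrist camera has in their place "tool_from_camera" (4x4, takes a point from camera to tool coordinates, whose origin is the TCP and whose axes are the flange's). Camera axes: x right, y down, z forward; pixel columns grow to the right and rows downward; lengths in mm; the calibration is good to about 2 mm. A picture is of the moment at which its call begins: read the wrist's pose just before it. get_calibration takes no time and is no camera call.
A pose or a line that the arm cannot do raises robot.Unreachable and nothing moves.
- robot.hand_in(): hands the job in; it is judged then, once.
Trained networks look in the newest picture that a camera, given by its name, has taken for a name from the list of things; names that differ only in an ending like _2 or _b are one class to them, and where a whole thing is asked for, a point or a joint stands for the part that bears it (a point fixed in the world has none). Each returns a list of dicts, best first, with "confidence" (0 to 1); they miss things now and then, are a little off and sometimes report something else, mostly with a low value. They report only what shows in the picture. A call takes as long as a camera call.
- robot.search_frame(camera, thing): "bbox" ([centre column, centre row, width, height] in pixels, round what is visible of it).
- robot.mark_of(camera, thing): "uv" ([column, row] in pixels: a listed point, or the origin of a listed thing).
The state is a dict: "t": time; "qpos": joint angles; "qd": joint speeds; "joint_efforts": joint torques, N m; "ee_pos": TCP position; "tool_rot": TCP orientation; "contact_force": force on the tool from outside, world axes, zero at the start; "moment": the same for the moment, N m; "width": finger opening in mm; "gripper_force": force on a finger pad.
Only numpy, scipy, OpenCV 4.12 (cv2) and the standard library are available. Lean on these libraries where they do the work, as an engineer would, in place of code of your own. Each camera call takes 0.05 s, during which the arm holds its last target. There are 200 camera calls.

### The job

Let the tube basket of the small ratchet hoist down into its steel bath: press the release lever fully down, take the weight on the crank until the pawl springs clear of the ratchet, then let the crank turn back slowly, basket sinking only a few centimetres a second, under the load until the basket rests on the grid in the bath. Set it down gently, neither dropping it nor pressing it down, and keep the handle gripped until the weight is on the grid; then let go, and leave the bottle, tip box and beaker alone.

Things in the scene. Friction and masses are not known exactly. Their poses are not given: they have to be found in the camera images.
- hoist: Fixed bench hoist: a 300 x 360 mm grey base with a white upright plate 12 mm thick and 210 mm high in its xz plane; the crank, ratchet wheel, pawl and release lever are on the +y side of the plate, the bath and basket on the -y side. Origin on the table (z=0) below the axle; z up. Its place and yaw vary. The axle is level, along this frame's y, 170 mm above the table.
- axle (a point): Point on the crank's axle line at the y of the middle of the handle (95 mm to +y of the hoist's origin, 170 mm up): centre of the circle (radius 90 mm), in the hoist's xz plane, on which handle_mid travels. The shaft itself ends short of this point: it is free air.
- handle_mid (a point): Middle of the black crank handle: a round bar 22 mm in diameter and 100 mm long, parallel to the hoist's y axis, 90 mm from the axle. It spins freely on its spindle, so it can be pinched from above, fingers closing across the bar (along the hoist's x), and the hand need not turn with the crank. The 8 mm thick crank arm runs to the -y end of the bar.
- crank (a joint): Crank angle, rad. About 0 at the start, the handle then leaning 0.75 rad from straight up towards the hoist's +x. Grows as the load goes down (handle goes over the top to the hoist's -x); the basket sinks 55 mm per rad. Raising the load makes it negative; stop at -0.35. The load pulls the handle with some 4 to 9 N in the lowering direction (hidden, varies).
- release (a joint): Release lever, rad: 0 up (pawl engaged), 0.55 fully down (release), stays where left. Turns about a pivot parallel to y at 66 mm to -x of the hoist's origin, 105 mm up; needs about 4 to 6 N on the paddle until its stop.
- paddle (a point): Top face centre of the release lever's paddle, a dark steel plate 34 mm (x) by 45 mm (y), 75 mm from the lever's pivot on the hoist's -x side, 30 mm to +y of the hoist's origin. Pressed straight down from above it sinks about 43 mm, to some 92 mm above the table.
- pawl (a joint): Pawl angle relative to the release lever, rad, driven by a spring between them. About 0 at the start (in the ratchet). With the lever down but the load still on the pawl it stays caught, near -0.5; when the crank is raised to some -0.05 to -0.12 (5 to 11 mm at the handle), so that the load is off it, it springs clear, to about -0.2.
- basket: Steel basket 150 x 120 mm with a white rack of blue-capped tubes, hung from the hoist's carrier arm and moved only by the crank; 0.85 to 1.2 kg. Origin at the middle of its underside, 114 mm above the table at the start. Stays level.
- bath: Fixed open steel bath on the hoist's base under the basket, 200 x 170 x 120 mm, wall 6 mm; origin at the middle of its underside, 12 mm above the table. Inside is a loose-set grid on which the basket must rest: its top is 35 to 55 mm above the table, differs every time and is not measured, so the basket lands after 59 to 79 mm, at a crank angle of 1.05 to 1.45; the landing is felt as the pull on the handle going away.
- waste_bottle: Bystander: capped glass bottle, 64 mm wide, 130 mm high; origin at the middle of its underside.
- tip_box: Bystander: pipette tip box 120 x 85 x 60 mm; origin at the middle of its underside.
- beaker: Bystander: glass beaker 72 mm wide, 90 mm high; origin at the middle of its underside.

How it is judged (in metres and radians):
On the way, in this order (a step that is already met when the one before it is completed fails the run):
1. the release lever is fully down while the basket is still up (value of joint release above 0.45 rad and z of basket in the frame of hoist above 0.105 m), for 0.1 s.
2. the crank has taken the weight and the pawl has sprung clear while the basket is still up (all of step 1 and value of joint pawl above -0.33 rad), for 0.1 s.
3. the basket stands still with its weight on the grid while the fingers still grip the handle (contact force between basket and bath above 4 N and linear speed of basket below 0.01 m/s and contact force between the fingers and hoist above 8 N), for 0.15 s.
At the end, for the whole second after the job is handed in: the basket rests at rest with its weight on the grid in the bath (more than 4 N on it, underside less than 65 mm above the table), the release lever is still down (over 0.45 rad), the pawl clear of the ratchet, the handle let go (contact force between basket and bath above 4 N and z of basket in the frame of hoist below 0.065 m and linear speed of basket below 0.01 m/s and value of joint release above 0.45 rad and value of joint pawl above -0.33 rad); the robot touches nothing.
It fails at once if the basket drops: it moves faster than 0.08 m/s (linear speed of basket above 0.08 m/s).
It fails at once if the basket is pressed or struck onto the grid with more than 25 N (contact force between basket and bath above 25 N).
It fails at once if the bottle is moved more than 30 mm (distance of waste_bottle from where it was at the start of the episode above 0.03 m).
It fails at once if the tip box is moved more than 30 mm (distance of tip_box from where it was at the start of the episode above 0.03 m).
It fails at once if the beaker is moved more than 30 mm (distance of beaker from where it was at the start of the episode above 0.03 m).
It also fails if it takes over 72 s, if anything falls off the work surface, if the arm or the gripper's body presses on something with over 40 N, if the wrist force passes 120 N, or if a joint passes its speed limit or range.

## Working session

There is one attempt and no reset: what is moved stays moved. The work goes in short steps, each a Python script; the robot and the scene stay as the last script left them, time stands still between calls to the robot, and variables do not carry over. Pictures are saved under pics/ and viewed, at most 10 in all, crops included, and the job is handed in when it is done.

```bash
mkdir -p pics; ls; python3 - <<'E'
from station import robot
import cv2,numpy as np
o=robot.get_obs();print(o['t'],o['ee_pos'],o['tool_rot'],o['contact_force'],o['width'])
ims=[]
for c in("scene","top"):
    im=robot.get_image(c);ims.append(im)
    k=robot.get_calibration(c);print(c,{a:np.round(v,3).tolist() for a,v in k.items()})
    for t in("handle_mid","paddle","axle","basket","bath","hoist","waste_bottle","tip_box","beaker"):
        print(t,[(np.round(d['uv'],1).tolist(),round(d['confidence'],2)) for d in robot.mark_of(c,t)][:2])
cv2.imwrite("pics/a.png",cv2.cvtColor(np.vstack(ims),cv2.COLOR_RGB2BGR)[:, :] if 0 else cv2.resize(cv2.cvtColor(np.hstack(ims),cv2.COLOR_RGB2BGR),(800,300)))
cv2.imwrite("pics/s.png",cv2.cvtColor(ims[0],cv2.COLOR_RGB2BGR));cv2.imwrite("pics/t.png",cv2.cvtColor(ims[1],cv2.COLOR_RGB2BGR))
E
```

```text
pics
0.0 [ 255.49365485 -514.4755513   202.19474633] [-3.05677288e+00 -7.16978409e-01  2.96936650e-04] [-0.73250741 -0.35307884  1.42759673] 85.17366512561993
scene {'fx': 469.168, 'fy': 469.168, 'cx': 253.138, 'cy': 181.132, 'dist': [-0.139, 0.0, 0.0, 0.0, 0.0], 'rvec': [2.348, 0.878, -0.306], 'tvec': [-365.003, -141.107, 1622.357]}
handle_mid [([301.2, 195.2], 0.68)]
paddle [([226.9, 195.5], 0.66)]
axle []
basket [([227.2, 271.0], 0.94)]
bath [([226.9, 286.3], 0.87), ([227.2, 195.2], 0.7)]
hoist [([255.1, 253.3], 0.73), ([308.6, 140.6], 0.17)]
waste_bottle [([364.4, 159.0], 0.95)]
tip_box [([310.2, 139.5], 0.72)]
beaker [([112.8, 277.5], 0.91)]
top {'fx': 448.088, 'fy': 448.088, 'cx': 251.924, 'cy': 188.073, 'dist': [-0.145, 0.0, 0.0, 0.0, 0.0], 'rvec': [2.117, -2.127, 0.176], 'tvec': [8.427, 502.285, 1518.773]}
handle_mid [([250.3, 135.3], 0.5)]
paddle [([276.0, 199.2], 0.46)]
axle [([255.2, 160.4], 0.77)]
basket [([321.5, 157.6], 0.93)]
bath [([315.4, 163.9], 0.69), ([276.9, 168.6], 0.28)]
hoist [([277.1, 165.2], 0.67)]
waste_bottle [([139.0, 157.8], 0.91)]
tip_box [([142.7, 159.8], 0.36)]
beaker [([370.9, 236.9], 0.63)]
```

View pics/s.png

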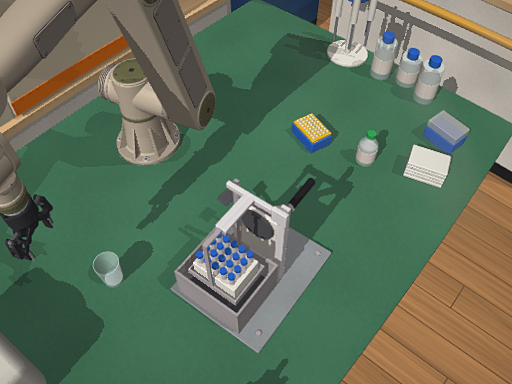

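View pics/t.png

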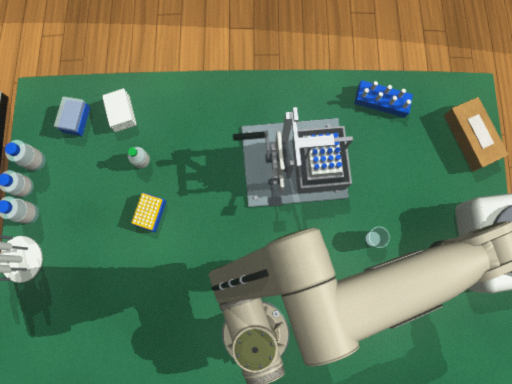

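The scene view shows the hoist at about (255,255), with the handle near (301,195). In the top view the handle is a black bar at (250,136), the plate is at column 290, and the bath and basket are on the right. Hoist +y is therefore roughly world +y. Next I fit the hoist pose from the marks.

```bash
cat > fit.py <<'E'
import numpy as np,cv2
from scipy.optimize import least_squares
P={'handle_mid':(61.3,95,235.9),'axle':(0,95,170),'paddle':(-137,30,135),'hoist':(0,0,0)}
def w(p,q):
    c,s=np.cos(p[2]),np.sin(p[2]);return np.array([p[0]+c*q[0]-s*q[1],p[1]+s*q[0]+c*q[1],q[2]])
def proj(k,X):
    K=np.array([[k['fx'],0,k['cx']],[0,k['fy'],k['cy']],[0,0,1.]])
    return cv2.projectPoints(np.array([X],float),np.array(k['rvec'],float),np.array(k['tvec'],float),K,np.array(k['dist'],float))[0].ravel()
def fit(obs):
    f=lambda p:np.concatenate([proj(k,w(p,P[n]))-uv for k,n,uv in obs])
    r=least_squares(f,[550,0,0],loss='soft_l1',x_scale=[10,10,.1]);return r.x,f(r.x).reshape(-1,2)
E
python3 - <<'E'
from station import robot
from fit import *
S,T=robot.get_calibration('scene'),robot.get_calibration('top')
obs=[(S,'handle_mid',(301.2,195.2)),(S,'hoist',(255.1,253.3)),(T,'handle_mid',(250.3,135.3)),(T,'axle',(255.2,160.4)),(T,'paddle',(276,199.2)),(T,'hoist',(277.1,165.2)),(S,'paddle',(226.9,195.5))]
p,r=fit(obs);print(p);
for o,e in zip(obs,r):print(o[1],e.round(1))
for n in P:print(n,w(p,P[n]).round(1),np.hypot(*w(p,P[n])[:2]).round())
c=robot.get_calibration('wrist');print(np.round(c['tool_from_camera'],3))
E
```

```text
[ 5.80269842e+02 -8.83594616e+01  6.06873179e-02]
handle_mid [-0.5  0.5]
hoist [3.1 1.3]
handle_mid [-0.6  0. ]
axle [-3.9 -1. ]
paddle [-2.1  2.1]
hoist [1.  3.7]
paddle [-1.1  1.5]
handle_mid [635.7  10.2 235.9] 636.0
axle [574.5   6.5 170. ] 575.0
paddle [441.7 -66.7 135. ] 447.0
hoist [580.3 -88.4   0. ] 587.0
[[ 0.00000e+00 -9.58000e-01 -2.87000e-01  7.30630e+01]
 [ 1.00000e+00  0.00000e+00  1.00000e-03 -6.70000e-02]
 [-1.00000e-03 -2.87000e-01  9.58000e-01 -1.70264e+02]
 [ 0.00000e+00  0.00000e+00  0.00000e+00  1.00000e+00]]
```

```bash
cat >> fit.py <<'E'
from scipy.spatial.transform import Rotation as R
def att(yaw,half=False):
    c,s=np.cos(yaw),np.sin(yaw); y=np.array([c,s,0])*(-1 if half else 1); z=np.array([0,0,-1.])
    return R.from_matrix(np.c_[np.cross(y,z),y,z]).as_rotvec()
p0=np.array([580.27,-88.36,.0607])
def wrist_k(robot):
    o=robot.get_obs();k=dict(robot.get_calibration('wrist'))
    M=np.eye(4);M[:3,:3]=R.from_rotvec(o['tool_rot']).as_matrix();M[:3,3]=o['ee_pos']
    C=np.linalg.inv(M@np.array(k['tool_from_camera']))
    k['rvec']=R.from_matrix(C[:3,:3]).as_rotvec();k['tvec']=C[:3,3];return k
E
python3 - <<'E'
from station import robot
from fit import *
p=p0
for q in [(-60,60,320),(-140,42,150),(-140,42,85),(61,95,220),(-61,95,200),(0,95,245)]:
    for h in(0,1):
        j=robot.inverse_kinematics(w(p,q),att(p[2],h));print(q,h,None if j is None else np.round(j,2))
o=robot.get_obs()['ee_pos']
robot.movel([o[0],o[1],330])
robot.move_to(w(p,(-60,60,320)),att(p[2]))
k=wrist_k(robot);im=robot.get_image('wrist')
obs=[]
for n in P:
    d=robot.mark_of('wrist',n);print(n,[(np.round(e['uv'],1),round(e['confidence'],2)) for e in d][:2],proj(k,w(p,P[n])).round(1))
print(robot.get_obs()['t'],robot.get_obs()['contact_force'])
cv2.imwrite('pics/w1.png',im[:,:,::-1])
E
```

```text
(-60, 60, 320) 0 [-0.22  0.2   0.18  1.55  0.    1.29]
(-60, 60, 320) 1 [-0.22  0.2   0.18  1.55  0.   -1.85]
(-140, 42, 150) 0 [-0.31  0.08 -0.38  1.11  0.    1.2 ]
(-140, 42, 150) 1 [-0.31  0.08 -0.38  1.11  0.   -1.94]
(-140, 42, 85) 0 [-0.31  0.13 -0.49  0.95  0.    1.2 ]
(-140, 42, 85) 1 [-0.31  0.13 -0.49  0.95  0.   -1.94]
(61, 95, 220) 0 [-0.11  0.43  0.26  1.4   0.    1.4 ]
(61, 95, 220) 1 [-0.11  0.43  0.26  1.4   0.   -1.74]
(-61, 95, 200) 0 [-0.15  0.2  -0.12  1.26  0.    1.36]
(-61, 95, 200) 1 [-0.15  0.2  -0.12  1.26  0.   -1.78]
(0, 95, 245) 0 [-0.13  0.31  0.14  1.4   0.    1.38]
(0, 95, 245) 1 [-0.13  0.31  0.14  1.4   0.   -1.76]
handle_mid [(array([419.9, 134.4]), 0.67)] [417.5 146.1]
axle [] [318.9 136.2]
paddle [(array([186.9, 194.4]), 0.75)] [184.4 192.7]
hoist [(array([296.8, 187.3]), 0.96)] [295.1 187. ]
4.2333 [ 0.94749175 -0.74317792  0.47620036]
```

View pics/w1.png

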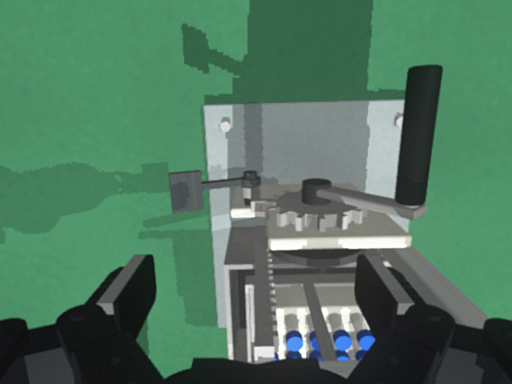

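The paddle is at (186,193) with clear air around it, and the bar runs from (428,67) to (411,207). Both match the fit to 1–2 mm. Next I press the lever.

```bash
python3 - <<'E'
from station import robot
from fit import *
p=p0+[1.5,0,0];a=att(p[2])
robot.command_gripper(0)
robot.move_to(w(p,(-140,34,165)),a)
robot.movel(w(p,(-140,34,142)),feed=60)
f0=robot.get_obs()['contact_force']
r=robot.movel(w(p,(-141,34,82)),feed=35,threshold=16)
o=robot.get_obs();print(r,o['ee_pos'],o['contact_force']-f0,o['t'])
robot.sleep(.2)
o=robot.get_obs();print(o['ee_pos'],o['contact_force']-f0)
robot.movel(w(p,(-140,34,180)),feed=120)
robot.movel(w(p,(-60,60,320)),feed=200)
k=wrist_k(robot);im=robot.get_image('wrist')
for n in('paddle','handle_mid'):print(n,[(np.round(e['uv'],1),round(e['confidence'],2)) for e in robot.mark_of('wrist',n)][:2],proj(k,w(p,P[n])))
print(robot.get_obs()['t']);cv2.imwrite('pics/w2.png',im[:,:,::-1])
E
```

```text
False [439.59492783 -62.94496294  82.02381364] [-0.3514667  -0.4434317  -0.13433068] 8.1333
[439.23235006 -62.95409688  81.99463812] [-0.91706291  0.37309572 -0.76238742]
paddle [(array([185.1, 191.4]), 0.86)] [185.22075896 193.79272706]
handle_mid [(array([419.1, 139.7]), 0.85)] [419.24248677 147.94246812]
10.4167
```

View pics/w2.png

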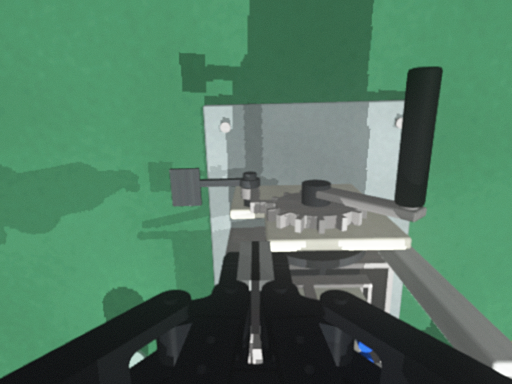

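The paddle looks smaller and its shadow has shifted, so the lever moved. But I felt no stop, so I press again with more travel to check.

```bash
python3 - <<'E'
from station import robot
from fit import *
p=p0+[1.5,0,0];a=att(p[2]);k=wrist_k(robot)
for z,x in((135,-137),(110,-141),(92,-140),(82,-138)):
  print(z,[proj(k,w(p,(x+dx,30+dy,z))).round(0).tolist() for dx,dy in((-17,-22),(-17,22),(17,22),(17,-22))])
robot.movel(w(p,(-137,32,180)),feed=200)
f0=robot.get_obs()['contact_force'];print(robot.get_obs()['gripper_force'],robot.get_obs()['width'])
robot.movel(w(p,(-137,32,115)),feed=100)
for z in range(111,66,-4):
    r=robot.movel(w(p,(-137,32,z)),feed=40,threshold=14)
    o=robot.get_obs();print(z,r,o['ee_pos'][2].round(1),(o['contact_force']-f0).round(1))
    if r:break
print(o['t'])
cv2.imwrite('pics/w3.png',robot.get_image('wrist')[:,:,::-1]);cv2.imwrite('pics/s3.png',cv2.resize(robot.get_image('scene')[130:330,150:350,::-1],(600,600)))
E
```

```text
135 [[171.0, 213.0], [168.0, 174.0], [200.0, 174.0], [202.0, 213.0]]
110 [[173.0, 206.0], [170.0, 169.0], [200.0, 169.0], [202.0, 206.0]]
92 [[177.0, 201.0], [175.0, 166.0], [203.0, 166.0], [205.0, 201.0]]
82 [[181.0, 199.0], [178.0, 164.0], [206.0, 164.0], [208.0, 199.0]]
0.0 0.07005013049809448
111 False 111.2 [-1.   0.3  0.7]
107 False 106.8 [-0.4  0.7  0.2]
103 False 102.7 [-0.3  0.7  0.1]
99 False 98.7 [-0.5  0.6  0.4]
95 False 94.7 [-0.7  0.5 -0.3]
91 False 90.7 [-0.8  1.2 -0.3]
87 False 86.7 [-1.4  0.8 -0.4]
83 False 82.7 [-0.4  0.2 -0.2]
79 False 78.8 [-1.   0.8  0.4]
75 False 74.9 [0.3 0.1 1.1]
71 False 70.9 [-0.8  0.8  0.8]
67 False 67.1 [-0.5  1.4  2. ]
15.175
```

View pics/w3.png

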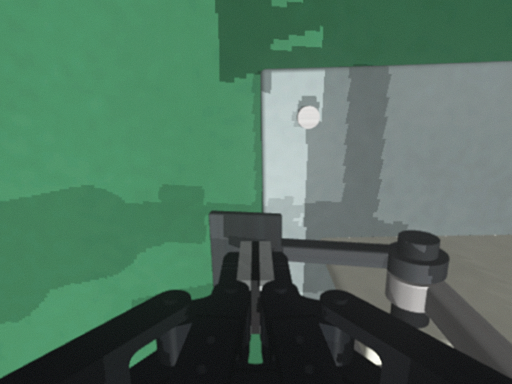

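```bash
python3 - <<'E'
from station import robot
from fit import *
p=p0+[1.5,0,0];k=wrist_k(robot);print(k['fx'],robot.get_obs()['ee_pos'])
print('tcp',proj(k,robot.get_obs()['ee_pos']))
for z,x in((110,-141),(92,-140),(67,-137),(50,-130)):
  print(z,[proj(k,w(p,(x+dx,30+dy,z))).round(0).tolist() for dx,dy in((-17,-22),(-17,22),(17,22),(17,-22))])
E
```

```text
338.0798338690313 [443.48592136 -64.74436961  67.08907455]
tcp [254.68241832 235.10634016]
110 [[206.0, 324.0], [202.0, 231.0], [286.0, 231.0], [283.0, 324.0]]
92 [[213.0, 300.0], [210.0, 216.0], [284.0, 216.0], [282.0, 300.0]]
67 [[224.0, 274.0], [222.0, 200.0], [286.0, 200.0], [284.0, 274.0]]
50 [[238.0, 260.0], [237.0, 191.0], [296.0, 191.0], [293.0, 260.0]]
```

View pics/s3.png

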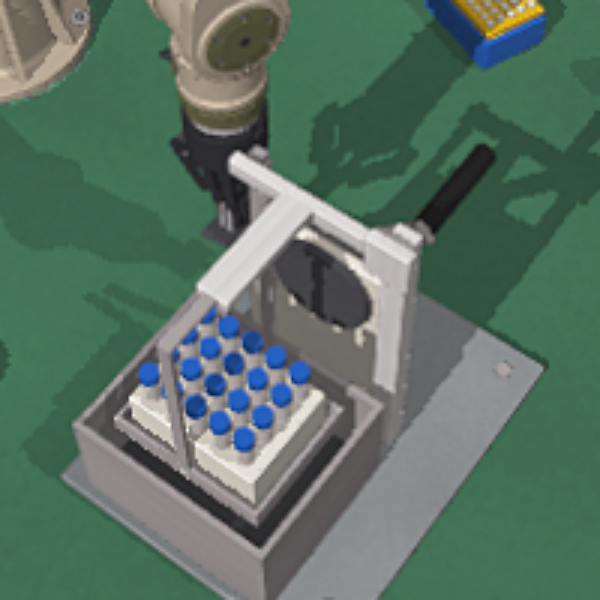

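The paddle corners (210,213) and (282,213) fit z≈92–95, so the lever is almost down. I push on until the stop is felt.

```bash
python3 - <<'E'
from station import robot
from fit import *
p=p0+[1.5,0,0]
f0=np.array([-.8,0,.5])
for z in range(66,50,-2):
    r=robot.movel(w(p,(-137,32,z)),feed=20,threshold=14)
    o=robot.get_obs();print(z,r,o['ee_pos'][2].round(1),o['contact_force'].round(1))
    if r or o['contact_force'][2]>14:break
cv2.imwrite('pics/w4.png',robot.get_image('wrist')[:,:,::-1]);print(o['t'])
E
```

```text
66 False 66.8 [-0.4  1.1  8.9]
64 False 66.4 [-5.6  2.7 22.1]
15.775
```

View pics/w4.png

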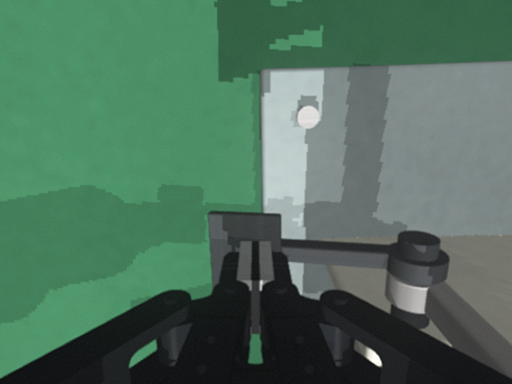

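The stop is firm at 22 N and the paddle sits at its low position, so the lever is down. The closed fingertips appear about 25 mm behind the nominal TCP, so I go to the handle and check the grasp depth there.

```bash
python3 - <<'E'
from station import robot
from fit import *
p=p0+[1.5,0,0];a=att(p[2]);print(robot.grip_point_offset)
robot.movel(w(p,(-137,34,200)),feed=150)
robot.movel(w(p,(-60,70,300)),feed=250)
robot.command_gripper(60)
robot.movel(w(p,(61,97,290)),feed=250)
k=wrist_k(robot);im=robot.get_image('wrist')
print([(np.round(e['uv'],1),round(e['confidence'],2)) for e in robot.mark_of('wrist','handle_mid')][:2],proj(k,w(p,P['handle_mid'])))
f0=robot.get_obs()['contact_force']
r=robot.movel(w(p,(61,97,203)),feed=80,threshold=10)
o=robot.get_obs();print(r,o['ee_pos'],o['contact_force']-f0,o['t'],o['width'])
k=wrist_k(robot);im2=robot.get_image('wrist')
print(proj(k,w(p,P['handle_mid'])),proj(k,w(p,(61.3,145,235.9))))
cv2.imwrite('pics/w5.png',cv2.resize(np.hstack([im,im2])[:,:,::-1],(800,300)))
E
```

```text
18.700000000000003
[(array([255.6, 196.9]), 0.76)] [256.08822074 207.42359715]
False [637.20900975  12.12105358 203.70979507] [-0.14375726 -0.54026886  1.00612783] 20.1417 60.05966887356534
[254.37487122 267.18773092] [254.37370969 158.19605551]
```

View pics/w5.png

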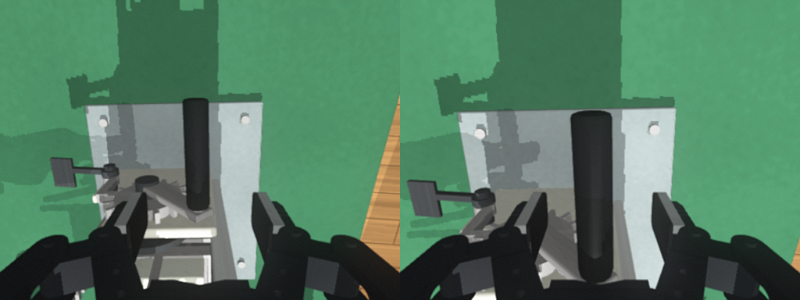

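The bar lies centrally between the fingers (right image, about 10 px to the left), but the pad ends only reach about bar-centre height. I go down 14 mm more, grip and take the weight.

```bash
cat >> fit.py <<'E'
def hx(p,ang): # unit tangent (lowering direction) in world at lean angle ang from up toward +x
    return w([0,0,p[2]],(-np.cos(ang),0,np.sin(ang)))
def inv(p,W):
    c,s=np.cos(p[2]),np.sin(p[2]);d=np.array(W)-[p[0],p[1],0];return np.array([c*d[0]+s*d[1],-s*d[0]+c*d[1],d[2]])
E
python3 - <<'E'
from station import robot
from fit import *
import json
p=p0+[1.5,0,0]
f0=robot.get_obs()['contact_force']
r=robot.movel(w(p,(59.5,99,189)),feed=40,threshold=8)
o=robot.get_obs();print(r,o['ee_pos'],o['contact_force']-f0)
f0=np.mean([robot.get_obs()['contact_force'] for _ in range(5)],0)
robot.command_gripper(10,45);robot.sleep(.2)
o=robot.get_obs();print(o['width'],o['gripper_force'],o['contact_force']-f0,inv(p,o['ee_pos']))
if o['width']>17:
    g=inv(p,o['ee_pos']);json.dump({'g':g.tolist(),'f0':f0.tolist()},open('g.json','w'))
    for c in np.arange(-.03,-.2,-.03):
        th=.75-c
        robot.movel(w(p,g+90*np.array([np.sin(th)-np.sin(.75),0,np.cos(th)-np.cos(.75)])),feed=25)
        o=robot.get_obs();f=o['contact_force']-f0;print(round(c,2),inv(p,o['ee_pos']).round(1),f.round(1),'T',(f@hx(p,th)).round(1),o['width'].round(1))
    robot.sleep(.3)
    cv2.imwrite('pics/w6.png',robot.get_image('wrist')[:,:,::-1])
print(o['t'])
E
```

```text
False [634.86556665  14.14964732 188.60209239] [-0.44528805 -0.31724284  0.08705502]
20.733248083921616 43.96696865558624 [-2.30789633 -0.58861016  0.60331307] [ 59.1996328   98.98201848 189.00452913]Traceback (most recent call last):
  File "<stdin>", line 16, in <module>
AttributeError: 'float' object has no attribute 'round'
```

```bash
python3 - <<'E'
from station import robot
from fit import *
import json
p=p0+[1.5,0,0];d=json.load(open('g.json'));g=np.array(d['g']);f0=np.array(d['f0'])
for c in np.arange(-.06,-.2,-.03):
    th=.75-c
    robot.movel(w(p,g+90*np.array([np.sin(th)-np.sin(.75),0,np.cos(th)-np.cos(.75)])),feed=25)
    o=robot.get_obs();f=np.array(o['contact_force'])-f0;print(round(c,2),inv(p,o['ee_pos']).round(1),f.round(1),'T',round(f@hx(p,th),1),o['width'])
robot.sleep(.3)
cv2.imwrite('pics/w6.png',robot.get_image('wrist')[:,:,::-1])
o=robot.get_obs();print(o['t'],np.array(o['contact_force'])-f0)
E
```

```text
-0.06 [ 63.   99.1 185.2] [-3.8  1.   1.7] T 3.8 20.42209142463815
-0.09 [ 64.7  99.1 183.2] [-4.3  0.5  3. ] T 5.0 20.50941388476777
-0.12 [ 66.5  99.1 181.2] [-5.2  0.9  3. ] T 5.6 20.438725725128677
-0.15 [ 68.2  99.1 179.1] [-5.3  1.5  2.8] T 5.4 20.306303595287577
-0.18 [ 69.9  99.1 177. ] [-3.9  1.6  2.9] T 4.6 20.559999308786477
23.225 [-3.96881591  2.60344749  2.89958801]
```

View pics/w6.png

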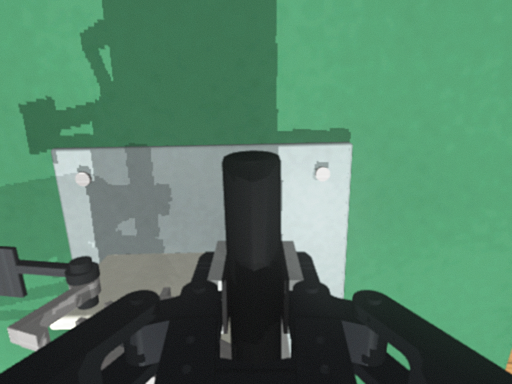

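The handle is firmly between the pads, about 5 N of load is taken, and the pawl at (50,320) has swung clear of the wheel. Now I lower along the circle, watching the tangential force.

```bash
cat > low.py <<'E'
from station import robot
from fit import *
import json
p=p0+[1.5,0,0];d=json.load(open('g.json'));g=np.array(d['g']);f0=np.array(d['f0'])
dr=0.
def step(c,feed,n=3,v=True):
    global dr
    th=.75-c;u=np.array([np.sin(th),0,np.cos(th)])
    robot.movel(w(p,g-90*np.array([np.sin(.75),0,np.cos(.75)])+(90+dr)*u),feed=feed)
    F=[]
    for _ in range(n):
        robot.sleep(.02);F.append(robot.get_obs()['contact_force'])
    f=np.mean(F,0)-f0
    T=f@hx(p,th);N=f@w([0,0,p[2]],u)
    if abs(N)>6:dr+=np.clip(N*.05,-.5,.5)   # yield radially
    if v:print(round(c,3),'T',round(T,1),'N',round(N,1),'dr',round(dr,2))
    return T,N
E
python3 - <<'E'
from low import *
import low
for c in np.arange(-.12,.96,.06):
    T,N=step(c,22,2)
    if T<-3 or abs(N)>25:break
o=robot.get_obs();print(o['t'],o['width'],o['gripper_force'],low.dr,inv(p,o['ee_pos']))
json.dump({'c':float(c),'dr':low.dr},open('c.json','w'))
E
```

```text
-0.12 T 6.0 N -2.6 dr 0.0
-0.06 T 6.1 N -1.9 dr 0.0
0.0 T 5.5 N -1.8 dr 0.0
0.06 T 6.1 N -1.3 dr 0.0
0.12 T 5.4 N -1.0 dr 0.0
0.18 T 5.7 N -0.2 dr 0.0
0.24 T 5.3 N -0.6 dr 0.0
0.3 T 5.9 N -0.2 dr 0.0
0.36 T 5.5 N 0.3 dr 0.0
0.42 T 6.5 N 1.4 dr 0.0
0.48 T 6.0 N 0.9 dr 0.0
0.54 T 6.3 N 1.0 dr 0.0
0.6 T 6.3 N 0.6 dr 0.0
0.66 T 5.6 N 1.1 dr 0.0
0.72 T 5.7 N 1.7 dr 0.0
0.78 T 5.9 N 1.7 dr 0.0
0.84 T 5.7 N 1.7 dr 0.0
0.9 T 6.0 N 1.1 dr 0.0
0.96 T 6.8 N 1.6 dr 0.0
31.3 20.62187165817983 44.062678813934326 0.0 [-22.35851607  97.47809731 211.00592107]
```

```bash
python3 - <<'E'
from low import *
import low
for c in np.arange(.97,1.56,.01):
    T,N=step(c,15,2,v=False)
    if T<4.5 or round(c*100)%5==0:print(round(c,2),round(T,1),round(N,1))
    if T<0.6:break
robot.sleep(.4)
f=np.mean([robot.get_obs()['contact_force'] for _ in range(4)],0)-f0
o=robot.get_obs();print(c,T,N,'hold T',f@hx(p,.75-c),o['t'],o['width'],o['gripper_force'])
E
```

```text
1.0 5.5 2.1
1.05 5.7 1.4
1.1 5.4 2.0
1.15 5.7 1.7
1.2 5.6 1.5
1.25 5.5 2.4
1.3 5.0 2.3
1.35 5.7 1.8
1.4 4.8 2.0
1.41 3.1 1.9
1.42 1.4 2.8
1.43 -0.7 3.4
1.4300000000000004 -0.6820882651602085 3.3556700958984376 hold T -0.07245116461851575 45.0167 20.607453590734135 44.56985592842102
```

The landing is clear: the pull fell from 5.5 N to about 0 at 1.41–1.43 rad. I let go and retreat upwards.

```bash
python3 - <<'E'
from low import *
robot.command_gripper(50);robot.sleep(.2)
e=robot.get_obs()['ee_pos'];robot.movel([e[0],e[1],e[2]+110],feed=80);robot.sleep(.3)
o=robot.get_obs();print(o['t'],o['width'],np.array(o['contact_force']).round(1))
im=robot.get_image('scene')[130:330,150:350,::-1];im2=robot.get_image('wrist')[:,:,::-1]
cv2.imwrite('pics/end.png',np.hstack([cv2.resize(im,(384,384)),cv2.resize(im2,(416,384))]))
E
```

```text
47.4333 49.63339585154836 [ 0.1 -0.2  0.3]
```

View pics/end.png

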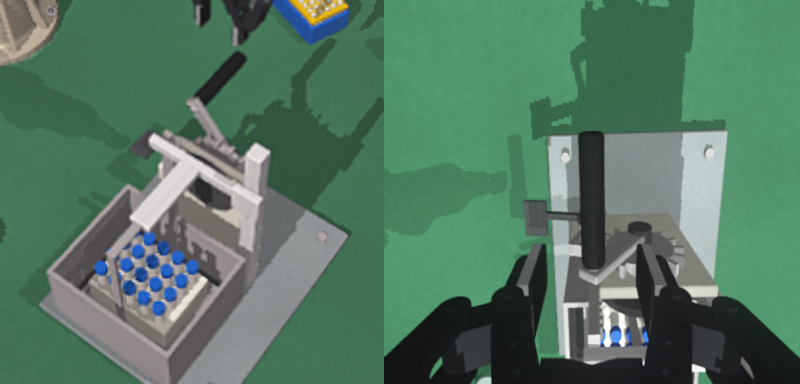

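The basket is down in the bath (scene crop, about (150,290)), the handle is free on the -x side, the lever is down and the gripper is clear. I hand in.

```bash
python3 -c "
from station import robot
print(robot.hand_in())"
```

```text
the job is handed in; nothing more can be done
None
```

I lowered the basket gently onto the grid with the lever down and the pawl clear, released the handle and handed the job in after about 47 s of the 72 s; the verdict was not reported back.

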